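Load the reagent rail in order of bottle size

ROBOT

A 7-joint arm with a two-finger parallel gripper is mounted at the origin on a cart in front of the work surface, level with it; the furniture and walls round the work are solid. World frame = base frame: x ahead of the robot, y to its left, z up, the work surface at z = 0. Lengths are in m, angles in rad, forces in N, time in s.
With the tool pointing down it reaches from about 0.4 to 0.85 m from the base axis. Payload 10.4 kg.
Tool frame: the origin (TCP) lies midway between the tips of the shut fingers; the grasp point (between the pads) lies 19 mm behind it; y points along the fingers, x is the direction in which the jaws open and shut, and the axes are right-handed (so a half turn about y gives the same grasp; the last joint's range is limited). The gripper opens to 87 mm and grips with 3 to 60 N. Pads are 19 mm wide; open, the fingers measure 117 mm over their backs; the gripper's body (75 mm by 190 mm) begins 51 mm behind the grasp point.
Start: joints at [1.186, 0.332, -0.065, 1.46, 0.022, 1.35, -0.088], TCP at [0.221, -0.585, 0.223] pointing down, gripper open.
Joint ranges: [-2.6, 2.6], [-0.5, 2.12], [-1.47, 1.34], [0.16, 2.42], [-1.27, 4.41], [0.06, 2.06], [-2.6, 2.6]. Speed limits (rad/s): [2.22, 2.22, 2.79, 2.79, 3.14, 3.14, 3.14].

INTERFACE

Orientations are given as a unit quaternion [x, y, z, w].
In Python, from bench import r gives the robot as it stands. The module is installed in compiled form; this text tells all that it offers.
- The arm moves only by the tool arm_command, never from a script. Its argument "deltas" is one flat list of numbers, 6 for each row, row after row: the shift along the tool's x, y, z in m, then the turn, a rotation vector about the tool's x, y, z in degrees. In form: [tx, ty, tz, ax, ay, az, tx, ty, tz, ax, ay, az, ...]. A call has 1 to 8 rows; each row is the pose to reach, as a shift and turn from the pose commanded when the call began, along the tool's axes at that moment; what a row does not reach only later rows make up. A row lasts 1/8 s, in which the tool goes at most 62.5 mm and 10.7 degrees, less where a joint would pass 70% of its speed; a pose out of reach is approached as far as the arm can. A call with a gripper value outside its range is refused whole. "hand" is the opening, from 0 (shut) to 1 (fully open), set as the call begins (left out, the last holds). The fingers move at their own pace and stop on an object; "grip_force" is the grip in N (left out, the last holds). Time passes only in rows, so rows that repeat a pose let the fingers close. It gives the time, the measured TCP pose, the force and the opening at its end, in the units of the state.
- r.read_state(): the state, without advancing time (a new reading comes with each control period).
- r.camera(name): name is "scene" or "top" or "wrist"; returns a dict with "image" (420x560x3 uint8, red, green, blue), "intrinsics" (3x3 intrinsics, pixels), "world_from_camera" (4x4, takes a point from camera to world coordinates); the wrist camera has in their place "hand_eye" (4x4, takes a point from camera to tool coordinates, whose origin is the TCP and whose axes are the tool frame's). Camera axes: x right, y down, z forward; pixel columns grow to the right and rows downward; lengths in m; the calibration is good to about 2 mm. A picture is of the moment at which its call begins: read the wrist's pose just before it. There is no depth.
- r.close_job(): hands the job in, once; it reports no verdict.
Trained networks look in a picture, given as the dict that the camera call returned (one of the last four; its "shot" number tells which), for a name from the list of things; names that differ only in an ending like _2 or _b are one class to them, and where a whole thing is asked for, a point or a joint stands for the part that bears it (a point fixed in the world has none). Each returns a list of dicts, best first, with "conf" (0 to 1); they miss things now and then, are a little off and sometimes report something else, mostly with a low value. They report only what shows in the picture. A call takes as long as a camera call. They do not tell look-alikes from the thing itself.
- r.boxes_of(picture, query): "centre" ([row, column] in pixels, amid what is visible of it).
- r.regions_of(picture, query): "region" (420x560 bool, what is visible of it) and "centre" ([row, column] in pixels, amid what is visible of it).
The state is a dict: "time": time; "joint_positions": joint angles; "joint_vel": joint speeds; "joint_torque": joint torques, N m; "ee_pos": TCP position; "eef_rot": TCP orientation; "ft_force": force on the tool from outside, world axes, zero at the start; "torque": the same for the moment, N m; "width": finger opening in m.
Only numpy, scipy, OpenCV 4.12 (cv2) and the standard library are available. Lean on these libraries where they do the work, as an engineer would, in place of code of your own. Each camera call takes 0.05 s, during which the arm holds its last target.

TASK

Load the reagent rail for the next run: move the four bottles from the mat into the rail's graded holders, so that they stand in order of size, the largest in the widest holder down to the smallest in the narrowest, each upright and fully down in its holder. Do not tip any bottle over, and leave the beaker and the timer on the mat where they are.

Things in the scene. Friction and masses are not known exactly. Their poses are not given: they have to be found in the camera images.
- bottle_xl: the largest bottle, a milky clear reagent bottle with a white cap; body 66 mm in diameter, 130 mm tall in all; its cap (fixed, for gripping from above) is 38 mm in diameter and takes up the top 16 mm; about 285 g. Stands upright, loose, on the 2 mm grey bench mat at the start. Origin: centre of its underside, z up its axis (round: yaw does not matter)
- bottle_l: the second largest bottle, a milky clear reagent bottle with a blue cap; body 56 mm in diameter, 105 mm tall in all; its cap (fixed, for gripping from above) is 32 mm in diameter and takes up the top 14 mm; about 260 g. Stands upright, loose, on the 2 mm grey bench mat at the start. Origin: centre of its underside, z up its axis (round: yaw does not matter)
- bottle_m: the third largest bottle, a brown reagent bottle with a black cap; body 45 mm in diameter, 85 mm tall in all; its cap (fixed, for gripping from above) is 25 mm in diameter and takes up the top 11 mm; about 230 g. Stands upright, loose, on the 2 mm grey bench mat at the start. Origin: centre of its underside, z up its axis (round: yaw does not matter)
- bottle_s: the smallest bottle, a brown glass vial with a crimped metal cap and a white label; body 34 mm in diameter, 65 mm tall in all; its cap (fixed, for gripping from above) is 23 mm in diameter and takes up the top 11 mm; about 80 g. Stands upright, loose, on the 2 mm grey bench mat at the start. Origin: centre of its underside, z up its axis (round: yaw does not matter)
- cup_xl: the widest holder: white round cup, fixed on the reagent rail in a row of four in order of bore, mouths 1 mm or more apart. Bore 72 mm, flared to 82 mm at the mouth (outside 89 mm). Origin: on its axis at its underside, 18 mm above the worktop; z up. Mouth 28 mm and bore floor 6 mm above the origin; a bottle fully home stands on that floor with 2 to 3 mm play all round
- cup_l: the second widest holder: white round cup, fixed on the reagent rail in a row of four in order of bore, mouths 1 mm or more apart. Bore 62 mm, flared to 72 mm at the mouth (outside 79 mm). Origin: on its axis at its underside, 18 mm above the worktop; z up. Mouth 28 mm and bore floor 6 mm above the origin; a bottle fully home stands on that floor with 2 to 3 mm play all round
- cup_m: the third widest holder: white round cup, fixed on the reagent rail in a row of four in order of bore, mouths 1 mm or more apart. Bore 51 mm, flared to 61 mm at the mouth (outside 68 mm). Origin: on its axis at its underside, 18 mm above the worktop; z up. Mouth 28 mm and bore floor 6 mm above the origin; a bottle fully home stands on that floor with 2 to 3 mm play all round
- cup_s: the narrowest holder: white round cup, fixed on the reagent rail in a row of four in order of bore, mouths 1 mm or more apart. Bore 40 mm, flared to 50 mm at the mouth (outside 57 mm). Origin: on its axis at its underside, 18 mm above the worktop; z up. Mouth 28 mm and bore floor 6 mm above the origin; a bottle fully home stands on that floor with 2 to 3 mm play all round
- beaker: a clear beaker, 55 mm in diameter, 66 mm tall, loose, in the middle of the bottles on the mat; not to be disturbed. Origin: centre of its underside, z up
- timer: a white bench timer lying on its back, 68 x 68 mm, 20 mm high, loose, beside the bottles on the mat; not to be disturbed. Origin: centre of its underside, z up
Not all that is in view belongs to the job. What is shaped like the bottle_l but purple or red is not meant.

How it is judged:
At the end, for the whole second after the job is handed in: Each of the four bottles stands at rest in the holder of its own size: axis within 10 mm of the holder's axis, underside on the bore floor (less than 10 mm above the holder's origin), tilted less than 7 degrees, released (horizontal distance between bottle_xl and cup_xl below 0.01 m and z of bottle_xl in the frame of cup_xl below 0.01 m and angle between each of bottle_xl, bottle_l, bottle_m, bottle_s's own z axis and vertical below 0.12 rad and linear speed of each of bottle_xl, bottle_l, bottle_m, bottle_s below 0.02 m/s and angular speed of each of bottle_xl, bottle_l, bottle_m, bottle_s below 0.2 rad/s and horizontal distance between bottle_l and cup_l below 0.01 m and z of bottle_l in the frame of cup_l below 0.01 m and horizontal distance between bottle_m and cup_m below 0.01 m and z of bottle_m in the frame of cup_m below 0.01 m and horizontal distance between bottle_s and cup_s below 0.01 m and z of bottle_s in the frame of cup_s below 0.01 m); the robot touches nothing.
It fails at once if a bottle is tipped over (more than 45 degrees) (angle between any of bottle_xl, bottle_l, bottle_m, bottle_s's own z axis and vertical above 0.79 rad).
It fails at once if the beaker is pushed more than 30 mm or tipped over (distance of beaker from where it was at the start of the episode above 0.03 m or angle between beaker's own z axis and vertical above 0.6 rad).
It fails at once if the timer is pushed more than 30 mm (distance of timer from where it was at the start of the episode above 0.03 m).
It also fails if it takes over 99 s, if anything falls off the work surface, if the arm or the gripper's body presses on something with over 40 N, if the wrist force passes 120 N, or if a joint passes its speed limit or range.

## Working session

There is one attempt and no reset: what is moved stays moved. The work goes in short steps, Python scripts to look and compute and a tool call to move; the robot and the scene stay as the last step left them, time stands still between calls to the robot, and variables do not carry over. Pictures are saved under pics/ and viewed, and the job is handed in when it is done.

Besides the shell and the picture viewer there is one more tool, called after "Request:" as name(argument=value, ...) on one line, values as JSON. arm_command: Moves the arm, as the interface text tells. Its arguments: {"type":"object","properties":{"deltas":{"type":"array","items":{"type":"number"}},"hand":{"type":"number"},"grip_force":{"type":"number"}},"required":["deltas"]}

```bash
mkdir -p pics; cat > h.py <<'E'
import numpy as np, cv2
from bench import r
from scipy.spatial.transform import Rotation as R
def save(p,n): cv2.imwrite('pics/'+n+'.png',p['image'][:,:,::-1])
def ray(p,rc,T=None):
    T=p['world_from_camera'] if T is None else T
    K=p['intrinsics'];d=np.linalg.inv(K)@np.array([rc[1],rc[0],1.])
    return T[:3,3],T[:3,:3]@d
def onz(p,rc,z,T=None):
    o,d=ray(p,rc,T); return o+d*(z-o[2])/d[2]
def proj(p,X,T=None):
    T=p['world_from_camera'] if T is None else T
    c=np.linalg.inv(T)@np.r_[X,1]; u=p['intrinsics']@c[:3]; return u[1]/u[2],u[0]/u[2]
E
python3 - <<'E'
from h import *
s=r.read_state();print({k:np.round(v,3) for k,v in s.items()})
for n in ['scene','top','wrist']:
    p=r.camera(n);save(p,n+'0');print(n,p.keys());print(p['intrinsics']);print(np.round(p.get('world_from_camera',p.get('hand_eye')),3))
    if n!='wrist':
        for q in ['bottle_xl','bottle_l','bottle_m','bottle_s','cup_xl','cup_l','cup_m','cup_s','beaker','timer']:
            print(q,[(round(d['conf'],2),np.round(d['centre'])) for d in r.boxes_of(p,q)])
E
```

```text
{'time': np.float64(0.0), 'joint_positions': array([ 1.186,  0.333, -0.065,  1.461,  0.022,  1.35 , -0.089]), 'joint_vel': array([-0.001, -0.002,  0.   ,  0.001, -0.   ,  0.001,  0.001]), 'joint_torque': array([ 1.0000e-03, -6.2325e+01,  2.5000e-02, -3.8990e+01, -6.1000e-02,
        4.0000e-02,  0.0000e+00]), 'ee_pos': array([ 0.221, -0.584,  0.222]), 'eef_rot': array([-0.582,  0.402, -0.401,  0.582]), 'ft_force': array([0.033, 0.211, 0.046]), 'torque': array([-0.033, -0.04 , -0.041]), 'width': np.float64(0.087)}
scene dict_keys(['image', 'intrinsics', 'world_from_camera', 'shot'])
[[461.00822929   0.         287.19440844]
 [  0.         461.00822929 207.41811383]
 [  0.           0.           1.        ]]
[[-0.819 -0.299  0.49   0.087]
 [-0.574  0.461 -0.677  0.692]
 [-0.023 -0.835 -0.549  0.629]
 [ 0.     0.     0.     1.   ]]
bottle_xl [(0.94, array([194., 374.]))]
bottle_l [(0.93, array([179., 323.])), (0.91, array([206., 247.])), (0.84, array([173., 266.])), (0.81, array([159., 355.])), (0.77, array([213., 288.])), (0.68, array([183., 400.]))]
bottle_m [(0.93, array([179., 323.]
[... 1668 characters left out ...]
_xl [(0.7, array([266., 214.]))]
cup_l [(0.95, array([206., 213.])), (0.63, array([182., 213.])), (0.59, array([234., 216.]))]
cup_m [(0.95, array([206., 213.])), (0.63, array([182., 213.])), (0.59, array([234., 216.]))]
cup_s [(0.95, array([206., 213.])), (0.63, array([182., 213.])), (0.59, array([234., 216.]))]
beaker [(0.89, array([236., 359.]))]
timer [(0.98, array([226., 312.]))]
wrist dict_keys(['image', 'intrinsics', 'hand_eye', 'shot'])
[[320.54013457   0.         281.11589298]
 [  0.         320.54013457 212.83459933]
 [  0.           0.           1.        ]]
[[ 1.    -0.    -0.    -0.001]
 [ 0.    -0.254  0.967 -0.163]
 [-0.    -0.967 -0.254  0.069]
 [ 0.     0.     0.     1.   ]]
```

View pics/scene0.png

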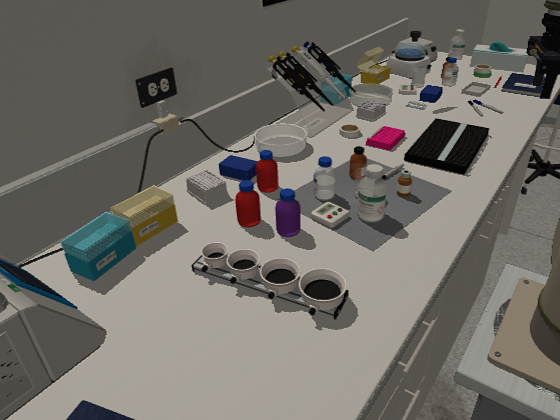

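View pics/top0.png

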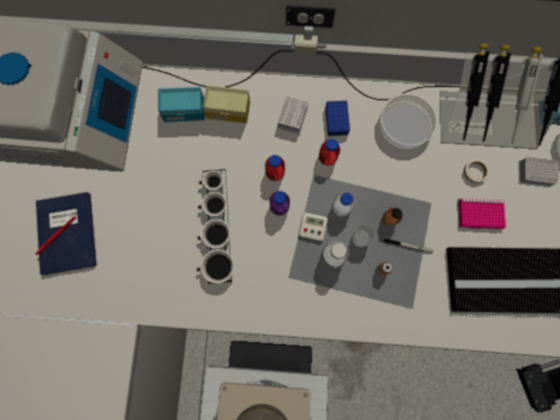

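```bash
python3 - <<'E'
from h import *
s=r.read_state();print(R.from_quat(s['eef_rot']).as_matrix().round(3))
p=r.camera('top')
img=cv2.resize(p['image'][130:300,180:420],None,fx=3.3,fy=3.3,interpolation=cv2.INTER_CUBIC);cv2.imwrite('pics/topz.png',img[:,:,::-1])
E
```

```text
[[ 0.354  0.     0.935]
 [-0.935 -0.     0.354]
 [ 0.    -1.     0.   ]]
```

View pics/topz.png

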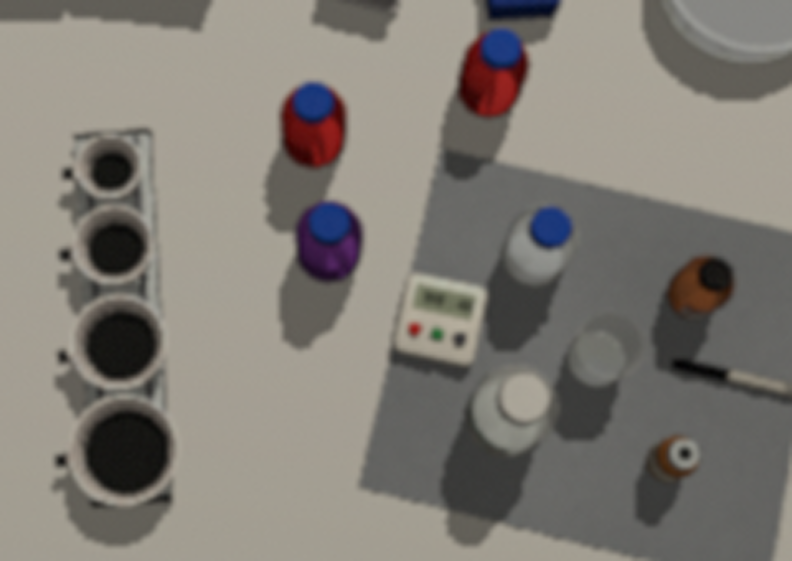

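```bash
cat > m.py <<'E'
from h import *
Z={'xl':(.066,.132,.038),'l':(.056,.107,.032),'m':(.045,.087,.025),'s':(.034,.067,.023)}
C={'xl':(.082,.089),'l':(.072,.079),'m':(.061,.068),'s':(.050,.057)}
def draw(p,pts,box,f,name,T=None):
    r0,r1,c0,c1=box
    im=cv2.resize(p['image'][r0:r1,c0:c1],None,fx=f,fy=f,interpolation=cv2.INTER_CUBIC)
    for (x,y,z,d,col) in pts:
        a=np.linspace(0,2*np.pi,60)
        P=np.array([proj(p,[x+d/2*np.cos(t),y+d/2*np.sin(t),z],T) for t in a])
        q=np.c_[(P[:,1]-c0+.5)*f,(P[:,0]-r0+.5)*f]
        cv2.polylines(im,[np.round(q).astype(int)],True,col,1,cv2.LINE_AA)
    cv2.imwrite('pics/'+name+'.png',im[:,:,::-1])
E
python3 - <<'E'
from m import *
p=r.camera('top')
zz={'l':(551,226),'xl':(524,397),'m':(715,274),'s':(684,454)}
cc={'s':(109,168),'l':(120,342),'m':(113,243),'xl':(124,450)}
pts=[];B={};Cu={}
for k,v in zz.items():
    rc=((v[1])/3.3-.5+130,v[0]/3.3-.5+180);X=onz(p,rc,Z[k][1]);B[k]=X;print('bot',k,X.round(4))
    pts+= [(X[0],X[1],Z[k][1],Z[k][2],(0,255,0)),(X[0],X[1],.002,Z[k][0],(255,255,0))]
for k,v in cc.items():
    rc=((v[1])/3.3-.5+130,v[0]/3.3-.5+180);X=onz(p,rc,.046);Cu[k]=X;print('cup',k,X.round(4))
    pts+= [(X[0],X[1],.046,C[k][0],(0,255,0)),(X[0],X[1],.046,C[k][1],(255,0,0))]
draw(p,pts,(130,300,180,420),3.3,'ov1')
q=r.camera('scene')
draw(q,pts,(140,320,180,430),3.1,'ov2')
E
```

```text
bot l [ 0.5956 -0.1744  0.107 ]
bot xl [ 0.4564 -0.1558  0.132 ]
bot m [ 0.5712 -0.3073  0.087 ]
bot s [ 0.4305 -0.29    0.067 ]
cup s [0.6355 0.1846 0.046 ]
cup l [0.4904 0.1604 0.046 ]
cup m [0.5719 0.1746 0.046 ]
cup xl [0.4041 0.1483 0.046 ]
```

View pics/ov1.png

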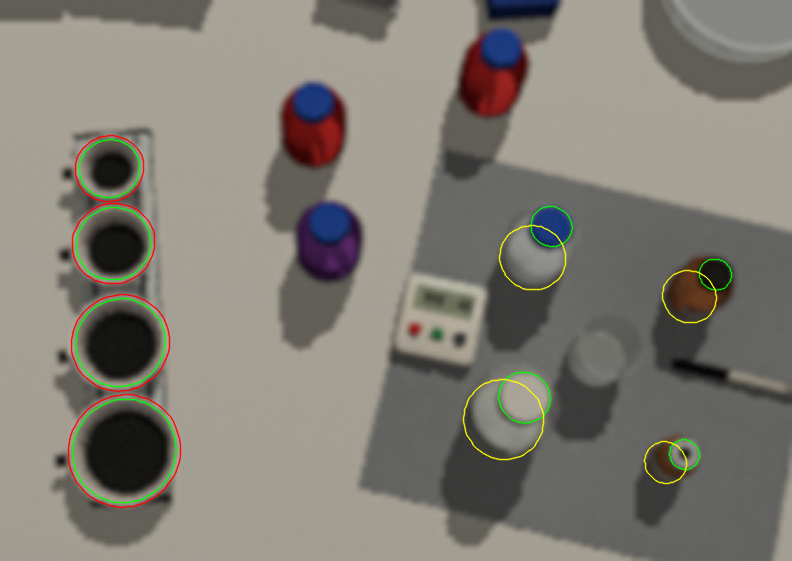

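View pics/ov2.png

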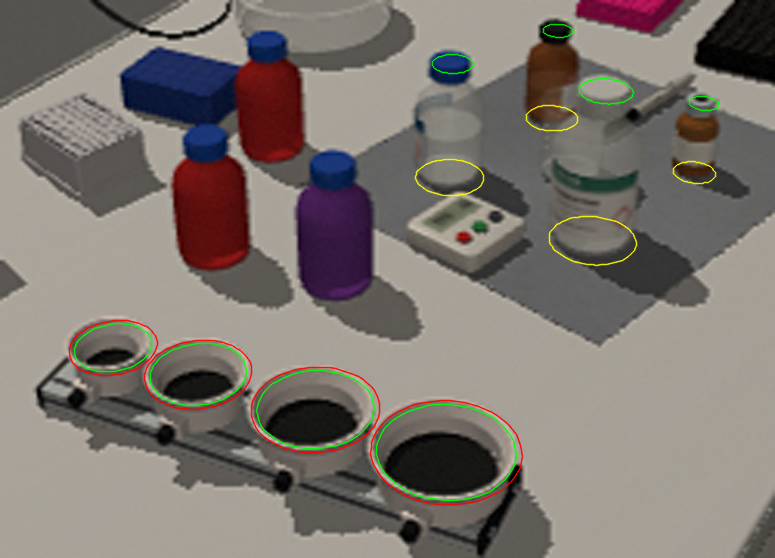

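Request:
arm_command(deltas=[-0.015, -0.03, 0.025, 0, 1, 0, -0.045, -0.06, 0.07, 0, 3, 0, -0.075, -0.08, 0.12, 0, 5, 0, -0.105, -0.1, 0.17, 0, 7, 0, -0.135, -0.12, 0.22, 0, 9, 0, -0.165, -0.12, 0.27, 0, 11, 0, -0.195, -0.12, 0.32, 0, 11.7, 0, -0.226, -0.12, 0.363, 0, 11.7, 0], hand=0.9)

```text
time: 2.3
ee_pos: [0.4818, -0.2428, 0.3427]
eef_rot: [-0.538, 0.459, -0.459, 0.538]
ft_force: [-0.0, -0.1, 0.3]
width: 0.0783
```

Request:
arm_command(deltas=[0, 0, 0, 0, 0, 0, 0, 0, 0, 0, 0, 0])

```text
time: 2.55
ee_pos: [0.4804, -0.2453, 0.3426]
eef_rot: [0.538, -0.459, 0.459, -0.538]
ft_force: [-0.6, -0.6, 0.8]
width: 0.0781
```

```bash
cat >> h.py <<'E'
def wT(p,s):
    T=np.eye(4);T[:3,:3]=R.from_quat(s['eef_rot']).as_matrix();T[:3,3]=s['ee_pos'];return T@p['hand_eye']
def shot():
    s=r.read_state();p=r.camera('wrist');return p,wT(p,s),s
def go(t,s=None):
    s=s or r.read_state();return R.from_quat(s['eef_rot']).as_matrix().T@(np.array(t)-s['ee_pos'])
E
python3 - <<'E'
from m import *
p,T,s=shot();print(s['ee_pos'],R.from_quat(s['eef_rot']).as_matrix().round(3),s['joint_positions'].round(2),s['time'])
B={'l':[.5956,-.1744],'xl':[.4564,-.1558],'m':[.5712,-.3073],'s':[.4305,-.29]}
draw(p,[(*v,Z[k][1],Z[k][2],(0,255,0)) for k,v in B.items()],(0,420,0,560),1.4,'w1',T)
E
```

```text
[ 0.48042436 -0.24528901  0.34255356] [[ 0.157 -0.     0.988]
 [-0.988 -0.     0.157]
 [ 0.    -1.    -0.   ]] [ 0.7   0.13 -0.35  1.47  0.04  1.56 -1.06] 2.55
```

View pics/w1.png

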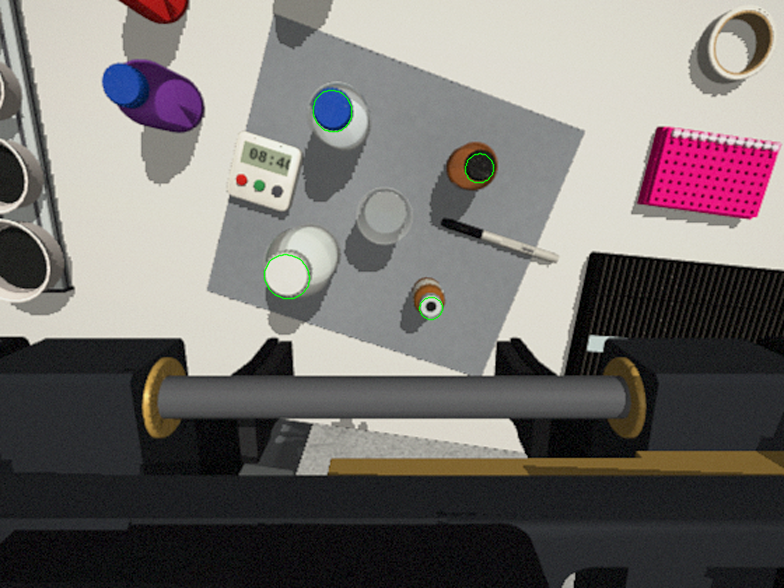

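Request:
arm_command(deltas=[-0.03, 0.02, -0.003, 0, 0, 0, -0.06, 0.05, -0.006, 0, 0, 0, -0.085, 0.09, -0.0097, 0, 0, 0, -0.092, 0.13, -0.0097, 0, 0, 0, -0.092, 0.165, -0.0097, 0, 0, 0, -0.092, 0.195, -0.0097, 0, 0, 0, -0.092, 0.215, -0.0097, 0, 0, 0, -0.092, 0.2246, -0.0097, 0, 0, 0])

```text
time: 3.6
ee_pos: [0.4558, -0.1566, 0.117]
eef_rot: [0.538, -0.46, 0.459, -0.537]
ft_force: [1.1, -0.6, 0.5]
width: 0.0785
```

Request:
arm_command(deltas=[0, 0, 0, 0, 0, 0, 0, 0, 0, 0, 0, 0])

```text
time: 3.85
ee_pos: [0.4572, -0.1558, 0.1189]
eef_rot: [-0.538, 0.459, -0.46, 0.538]
ft_force: [0.5, -0.1, -0.4]
width: 0.0781
```

```bash
python3 - <<'E'
from m import *
p,T,s=shot();print(s['ee_pos'],go([.4564,-.1558,.118]))
save(p,'w2');save(r.camera('scene'),'s2')
E
```

```text
[ 0.45721996 -0.15584538  0.11887223] [-6.49126536e-05  8.98286184e-04 -8.69747059e-04]
```

View pics/w2.png

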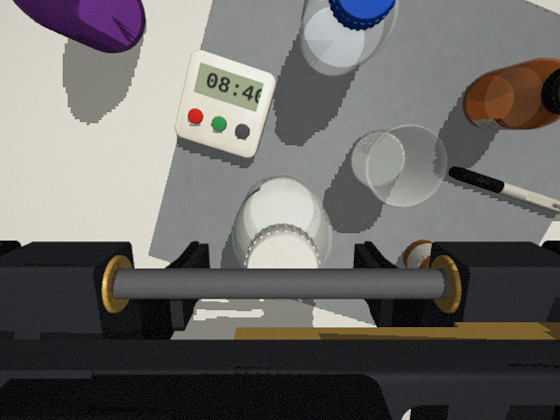

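View pics/s2.png

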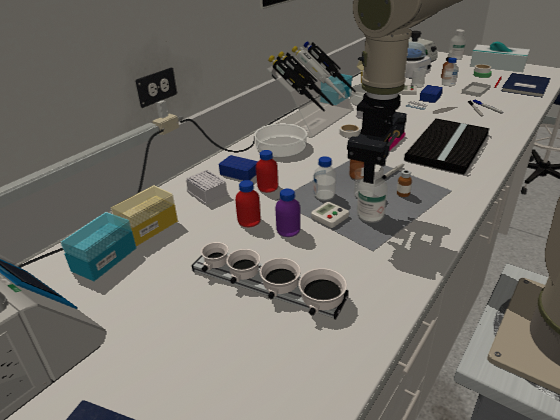

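Cap is centred between the fingers (cap at about col 283, row 240 in wrist view), and neighbours are clear. Close.

Request:
arm_command(deltas=[0, 0.001, -0.001, 0, 0, 0, 0, 0.001, -0.001, 0, 0, 0, 0, 0.001, -0.001, 0, 0, 0, 0, 0.001, -0.001, 0, 0, 0, 0, 0.001, -0.001, 0, 0, 0, 0, 0.001, -0.001, 0, 0, 0], hand=0.3, grip_force=25)

```text
time: 4.7
ee_pos: [0.4556, -0.1556, 0.1168]
eef_rot: [0.538, -0.459, 0.459, -0.538]
ft_force: [-0.4, -1.3, -1.1]
width: 0.0368
```

Request:
arm_command(deltas=[0, -0.01, 0, 0, 0, 0, 0, -0.03, 0, 0, 0, 0, 0, -0.055, 0, 0, 0, 0, 0, -0.075, 0, 0, 0, 0, -0.02, -0.085, 0, 0, 0, 0, -0.05, -0.085, 0, 0, 0, 0, -0.085, -0.085, 0, 0, 0, 0, -0.12, -0.085, 0, 0, 0, 0], hand=0.3)

```text
time: 5.7
ee_pos: [0.436, -0.0348, 0.2018]
eef_rot: [0.538, -0.459, 0.459, -0.538]
ft_force: [0.3, 0.3, -2.9]
width: 0.0367
```

Request:
arm_command(deltas=[-0.035, 0, 0, 0, 0, 0, -0.07, 0, 0, 0, 0, 0, -0.105, 0, -0.001, 0, 0, 0, -0.14, 0, -0.002, 0, 0, 0, -0.165, 0, -0.003, 0, 0, 0, -0.18, 0, -0.003, 0, 0, 0, -0.187, 0, -0.003, 0, 0, 0, -0.187, 0, -0.003, 0, 0, 0])

```text
time: 6.7
ee_pos: [0.4045, 0.147, 0.2018]
eef_rot: [0.538, -0.459, 0.459, -0.538]
ft_force: [-0.2, -0.5, -2.9]
width: 0.0367
```

Request:
arm_command(deltas=[0, 0, 0, 0, 0, 0, 0, 0, 0, 0, 0, 0])

```text
time: 6.95
ee_pos: [0.4048, 0.1466, 0.2019]
eef_rot: [0.538, -0.459, 0.459, -0.537]
ft_force: [0.4, -0.4, -4.1]
width: 0.0369
```

```bash
cat > cups.py <<'E'
from m import *
CU={'s':[.6355,.1846],'l':[.4904,.1604],'m':[.5719,.1746],'xl':[.4041,.1483]}
E
python3 - <<'E'
from cups import *
p,T,s=shot();print(s['ee_pos'],s['width'],s['ft_force'])
pts=[(*v,.046,C[k][0],(0,255,0)) for k,v in CU.items()]
draw(p,pts,(0,420,0,560),1.4,'w3',T)
q=r.camera('scene');x,y,z=s['ee_pos']
draw(q,pts+[(x,y,z-.115,.066,(255,255,0))],(130,330,180,440),3,'s3')
E
```

```text
[0.40475557 0.14655449 0.20185534] 0.03687206267618199 [ 0.37257843 -0.35627388 -4.11721673]
```

View pics/w3.png

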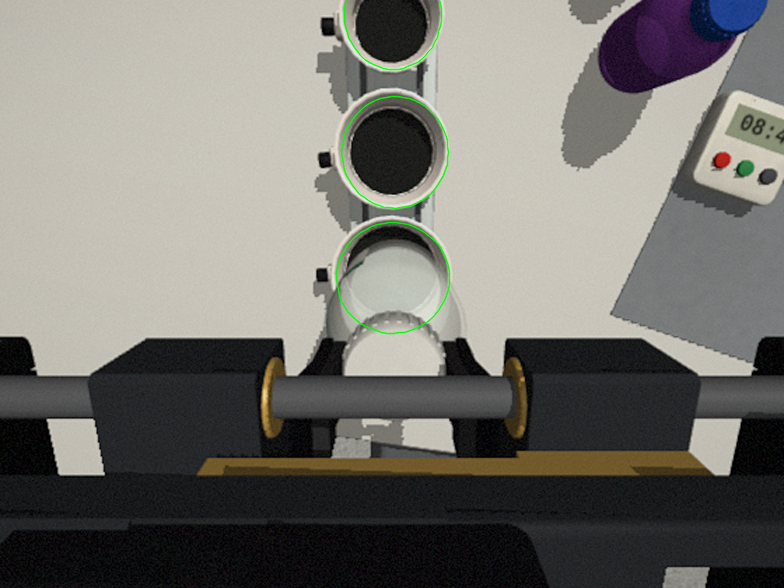

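View pics/s3.png

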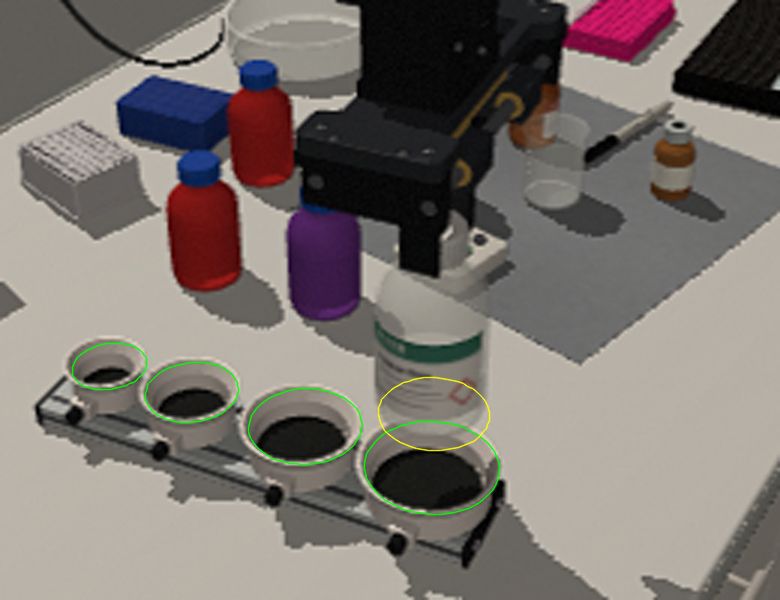

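Request:
arm_command(deltas=[-0.0025, 0.01, 0, 0, 0, 0, -0.0025, 0.025, 0, 0, 0, 0, -0.0025, 0.038, 0, 0, 0, 0, -0.0025, 0.047, 0, 0, 0, 0, -0.0025, 0.053, 0, 0, 0, 0, -0.0025, 0.057, 0, 0, 0, 0, -0.0025, 0.06, 0, 0, 0, 0, -0.0025, 0.061, 0, 0, 0, 0])

```text
time: 8.05
ee_pos: [0.4043, 0.1497, 0.1409]
eef_rot: [-0.538, 0.459, -0.459, 0.538]
ft_force: [-0.4, -0.5, -2.7]
width: 0.0374
```

Request:
arm_command(deltas=[0, 0.001, 0, 0, 0, 0, 0, 0.002, 0, 0, 0, 0])

```text
time: 8.3
ee_pos: [0.4043, 0.1497, 0.139]
eef_rot: [-0.538, 0.459, -0.459, 0.538]
ft_force: [0.6, -0.2, -3.0]
width: 0.0369
```

Request:
arm_command(deltas=[0, 0.001, 0, 0, 0, 0, 0, 0.002, 0, 0, 0, 0])

```text
time: 8.55
ee_pos: [0.4056, 0.1499, 0.1387]
eef_rot: [-0.537, 0.458, -0.46, 0.538]
ft_force: [-3.3, -3.6, 20.7]
width: 0.0372
```

Request:
arm_command(deltas=[0, -0.001, 0, 0, 0, 0, 0, -0.001, 0, 0, 0, 0, 0, -0.001, 0, 0, 0, 0], hand=0.75)

```text
time: 8.93
ee_pos: [0.4042, 0.1497, 0.1379]
eef_rot: [-0.538, 0.459, -0.459, 0.538]
ft_force: [-0.6, 0.1, 0.5]
width: 0.0587
```

```bash
python3 - <<'E'
from cups import *
p,T,s=shot();print(s['ee_pos'],s['width'],s['ft_force'])
pts=[(*v,.046,C[k][0],(0,255,0)) for k,v in CU.items()]
q=r.camera('scene')
draw(q,[(.404,.149,.154,.038,(255,255,0)),(.404,.149,.046,.066,(255,255,0))],(130,330,180,440),3,'s4')
E
```

```text
[0.40418993 0.14973526 0.13787457] 0.05868613877845441 [-0.6340381   0.14241313  0.50400764]
```

View pics/s4.png

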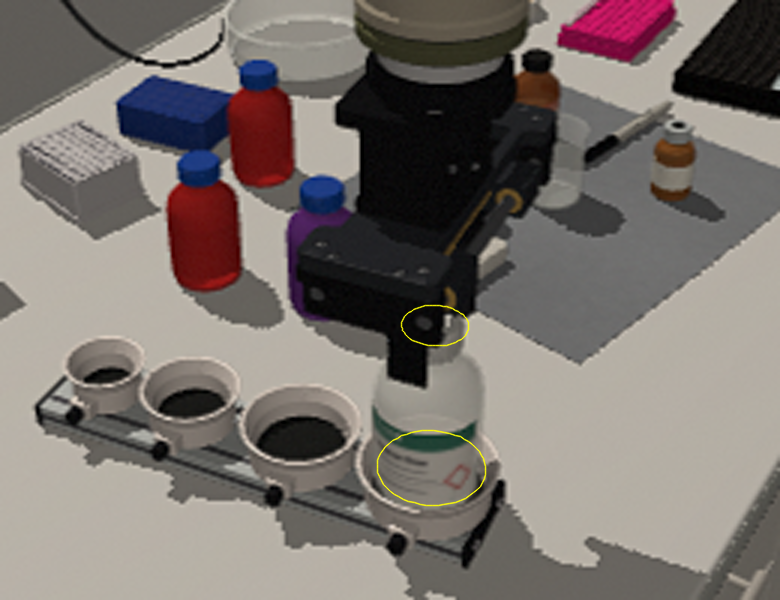

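Request:
arm_command(deltas=[0, -0.02, 0, 0, 0, 0, 0, -0.05, 0, 0, 0, 0, 0.02, -0.085, 0.005, 0, 0, 0, 0.06, -0.1, 0.02, 0, 0, 0, 0.105, -0.1, 0.038, 0, 0, 0, 0.15, -0.1, 0.058, 0, 0, 0, 0.2, -0.1, 0.078, 0, 0, 0, 0.25, -0.1, 0.098, 0, 0, 0], hand=0.8)

```text
time: 10.02
ee_pos: [0.541, -0.0834, 0.2378]
eef_rot: [0.538, -0.459, 0.459, -0.538]
ft_force: [0.1, -0.4, -0.4]
width: 0.0697
```

Request:
arm_command(deltas=[0.045, 0, 0.018, 0, 0, 0, 0.085, 0, 0.035, 0, 0, 0, 0.1, 0, 0.04, 0, 0, 0, 0.1, 0, 0.04, 0, 0, 0])

```text
time: 10.52
ee_pos: [0.5953, -0.1746, 0.2373]
eef_rot: [0.538, -0.46, 0.459, -0.538]
ft_force: [-1.1, 0.1, -1.2]
width: 0.0699
```

```bash
cat > look.py <<'E'
from cups import *
import sys
B={'l':[.5956,-.1744],'m':[.5712,-.3073],'s':[.4305,-.29]}
p,T,s=shot();k=sys.argv[1];print(s['ee_pos'],s['time'],s['width'])
draw(p,[(*v,Z[k][1],Z[k][2],(0,255,0)) for k,v in B.items()],(0,420,0,560),1.4,sys.argv[2],T)
print(go([*B[k],Z[k][1]-{'l':.013,'m':.010,'s':.010}[k]]).round(4))
E
python3 look.py l w5
```

```text
[ 0.59530726 -0.17460096  0.23732238] 10.525 0.06985303763696162
[0.0014 0.1437 0.0002]
```

View pics/w5.png

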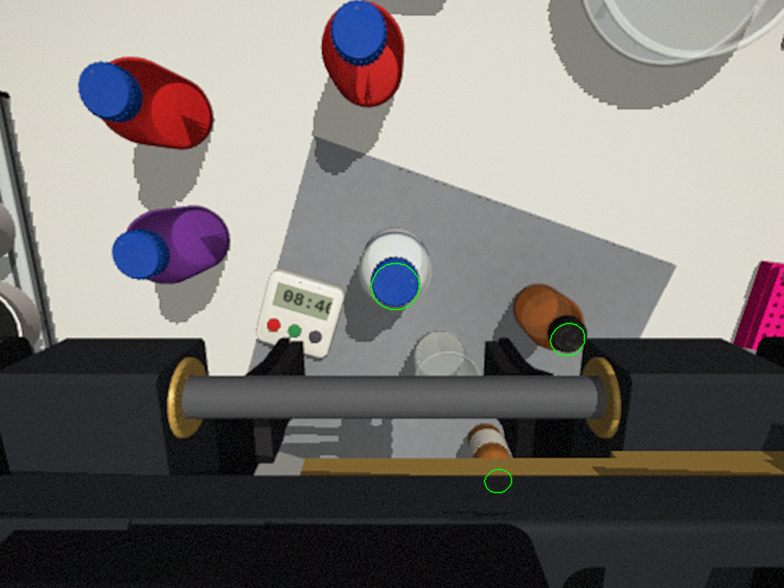

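Request:
arm_command(deltas=[0.001, 0.03, 0, 0, 0, 0, 0.001, 0.065, 0, 0, 0, 0, 0.001, 0.095, 0, 0, 0, 0, 0.001, 0.118, 0, 0, 0, 0, 0.001, 0.134, 0, 0, 0, 0, 0.001, 0.141, 0, 0, 0, 0, 0.001, 0.144, 0, 0, 0, 0, 0.001, 0.144, 0, 0, 0, 0])

```text
time: 11.58
ee_pos: [0.5959, -0.1753, 0.0945]
eef_rot: [-0.538, 0.459, -0.459, 0.538]
ft_force: [-1.3, -0.2, 1.0]
width: 0.0696
```

Request:
arm_command(deltas=[0, 0, 0, 0, 0, 0, 0, 0, 0, 0, 0, 0, 0, 0, 0, 0, 0, 0, 0, 0, 0, 0, 0, 0, 0, 0, 0, 0, 0, 0, 0, 0, 0, 0, 0, 0], hand=0.2, grip_force=25)

```text
time: 12.32
ee_pos: [0.5955, -0.1752, 0.0938]
eef_rot: [0.538, -0.459, 0.459, -0.538]
ft_force: [0.2, 1.0, -1.3]
width: 0.0314
```

Request:
arm_command(deltas=[0, -0.01, 0, 0, 0, 0, 0, -0.03, 0, 0, 0, 0, 0, -0.06, 0, 0, 0, 0, 0, -0.095, 0, 0, 0, 0, -0.015, -0.12, -0.003, 0, 0, 0, -0.045, -0.135, -0.008, 0, 0, 0, -0.08, -0.135, -0.013, 0, 0, 0, -0.115, -0.135, -0.018, 0, 0, 0])

```text
time: 13.32
ee_pos: [0.5596, -0.0634, 0.2308]
eef_rot: [-0.538, 0.458, -0.46, 0.538]
ft_force: [-0.1, 0.6, -2.7]
width: 0.0315
```

Request:
arm_command(deltas=[-0.035, 0, -0.005, 0, 0, 0, -0.07, 0, -0.01, 0, 0, 0, -0.11, 0, -0.015, 0, 0, 0, -0.15, 0, -0.02, 0, 0, 0, -0.19, 0, -0.027, 0, 0, 0, -0.215, 0.01, -0.032, 0, 0, 0, -0.23, 0.025, -0.0324, 0, 0, 0, -0.234, 0.04, -0.0324, 0, 0, 0])

```text
time: 14.32
ee_pos: [0.4911, 0.1626, 0.1898]
eef_rot: [-0.538, 0.458, -0.459, 0.539]
ft_force: [-1.1, -0.6, -2.0]
width: 0.0313
```

Request:
arm_command(deltas=[0, 0.01, 0, 0, 0, 0, 0, 0.01, 0, 0, 0, 0])

```text
time: 14.58
ee_pos: [0.491, 0.1604, 0.1784]
eef_rot: [0.538, -0.46, 0.459, -0.537]
ft_force: [-0.3, -0.3, -1.5]
width: 0.0312
```

```bash
python3 - <<'E'
from cups import *
p,T,s=shot();print(s['ee_pos'],s['width'],s['ft_force'])
pts=[(*v,.046,C[k][0],(0,255,0)) for k,v in CU.items()]
draw(p,pts,(0,420,0,560),1.4,'w6',T)
q=r.camera('scene');x,y,z=s['ee_pos']
draw(q,pts+[(x,y,z-.092,.056,(255,255,0))],(130,330,180,440),3,'s6')
E
```

```text
[0.49096795 0.16040144 0.17841026] 0.031211989214873722 [-0.30681093 -0.33540928 -1.51551141]
```

View pics/w6.png

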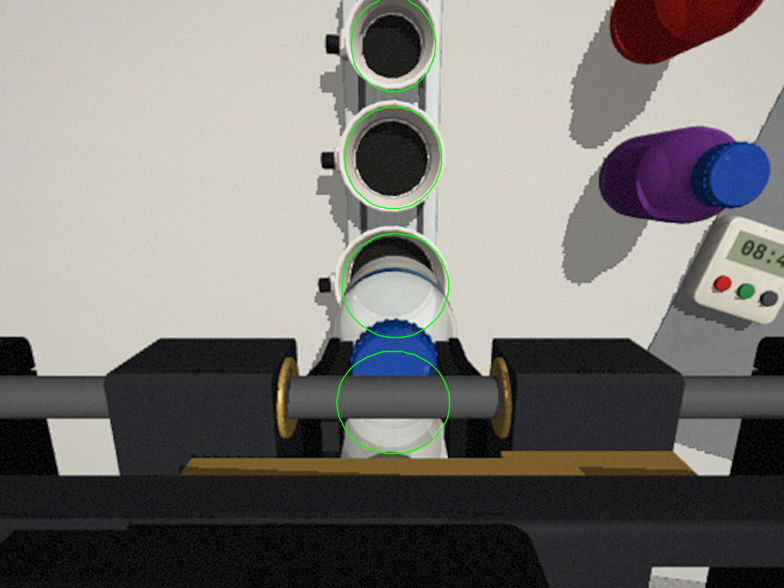

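View pics/s6.png

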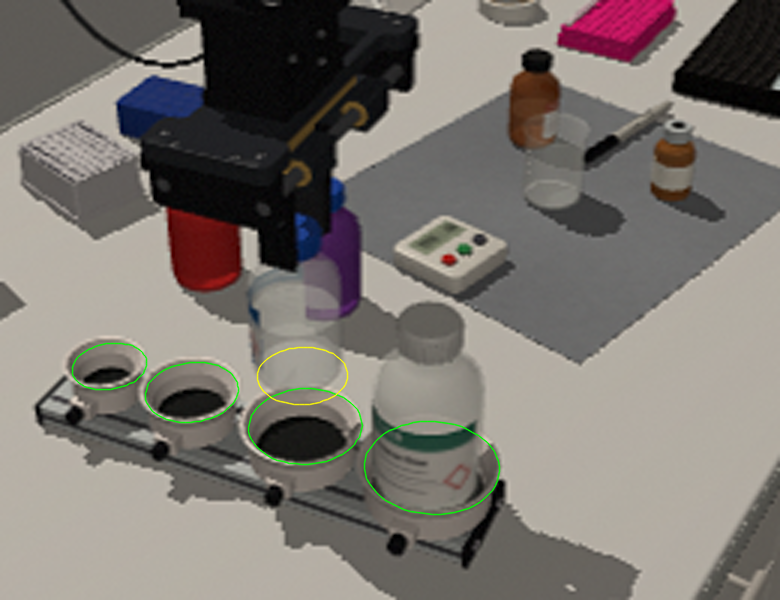

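Request:
arm_command(deltas=[-0.0015, 0.01, 0, 0, 0, 0, -0.0015, 0.025, 0, 0, 0, 0, -0.0015, 0.037, 0, 0, 0, 0, -0.0015, 0.046, 0, 0, 0, 0, -0.0015, 0.053, 0, 0, 0, 0, -0.0015, 0.057, 0, 0, 0, 0, -0.0015, 0.06, 0, 0, 0, 0, -0.0015, 0.061, 0, 0, 0, 0])

```text
time: 15.68
ee_pos: [0.4909, 0.1629, 0.118]
eef_rot: [-0.538, 0.459, -0.459, 0.538]
ft_force: [-0.1, 0.4, -3.1]
width: 0.0313
```

Request:
arm_command(deltas=[0, 0.001, 0, 0, 0, 0, 0, 0.002, 0, 0, 0, 0])

```text
time: 15.92
ee_pos: [0.4909, 0.163, 0.116]
eef_rot: [-0.538, 0.459, -0.459, 0.538]
ft_force: [-0.9, -0.3, -3.5]
width: 0.0312
```

Request:
arm_command(deltas=[0, 0.001, 0, 0, 0, 0, 0, 0.0015, 0, 0, 0, 0])

```text
time: 16.18
ee_pos: [0.4915, 0.1632, 0.1156]
eef_rot: [-0.537, 0.459, -0.46, 0.538]
ft_force: [-2.7, -1.4, 10.5]
width: 0.0315
```

Request:
arm_command(deltas=[0, -0.001, 0, 0, 0, 0, 0, -0.001, 0, 0, 0, 0, 0, -0.001, 0, 0, 0, 0], hand=0.7)

```text
time: 16.55
ee_pos: [0.4908, 0.1629, 0.1154]
eef_rot: [-0.538, 0.459, -0.459, 0.538]
ft_force: [0.4, -0.2, -1.4]
width: 0.0536
```

Request:
arm_command(deltas=[0, -0.02, 0, 0, 0, 0, 0, -0.05, 0, 0, 0, 0, 0.02, -0.09, 0, 0, 0, 0, 0.06, -0.12, 0, 0, 0, 0, 0.11, -0.12, 0.001, 0, 0, 0, 0.16, -0.12, 0.002, 0, 0, 0, 0.21, -0.12, 0.003, 0, 0, 0, 0.26, -0.12, 0.004, 0, 0, 0])

```text
time: 17.55
ee_pos: [0.5356, -0.0949, 0.2355]
eef_rot: [0.538, -0.459, 0.459, -0.538]
ft_force: [0.4, 0.1, 0.5]
width: 0.0614
```

Request:
arm_command(deltas=[0.05, 0, 0, 0, 0, 0, 0.1, 0, 0, 0, 0, 0, 0.145, 0, 0.001, 0, 0, 0, 0.18, 0, 0.0014, 0, 0, 0, 0.205, 0, 0.0014, 0, 0, 0, 0.217, 0, 0.0014, 0, 0, 0, 0.217, 0, 0.0014, 0, 0, 0])

```text
time: 18.42
ee_pos: [0.5709, -0.3074, 0.2351]
eef_rot: [-0.538, 0.459, -0.459, 0.538]
ft_force: [-0.8, 0.5, -0.5]
width: 0.0612
```

```bash
python3 look.py m w7
```

```text
[ 0.57093562 -0.30738756  0.23512142] 18.425 0.061181262645742425
[ 1.000e-03  1.583e-01 -1.000e-04]
```

View pics/w7.png

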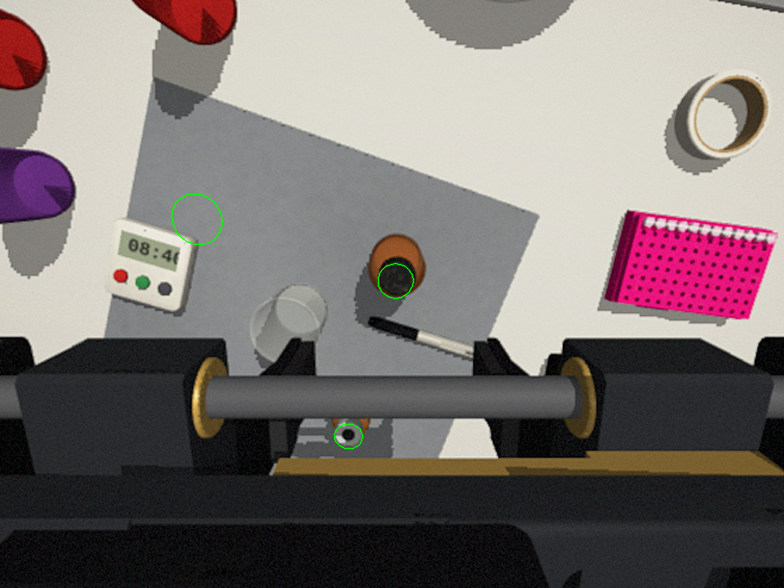

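Request:
arm_command(deltas=[0, 0.03, 0, 0, 0, 0, 0, 0.07, 0, 0, 0, 0, 0, 0.105, 0, 0, 0, 0, 0, 0.132, 0, 0, 0, 0, 0, 0.148, 0, 0, 0, 0, 0, 0.156, 0, 0, 0, 0, 0, 0.158, 0, 0, 0, 0, 0, 0.158, 0, 0, 0, 0])

```text
time: 19.48
ee_pos: [0.5715, -0.3074, 0.0783]
eef_rot: [-0.538, 0.459, -0.46, 0.538]
ft_force: [0.1, 0.3, -0.5]
width: 0.061
```

Request:
arm_command(deltas=[0, 0, 0, 0, 0, 0, 0, 0, 0, 0, 0, 0, 0, 0, 0, 0, 0, 0, 0, 0, 0, 0, 0, 0, 0, 0, 0, 0, 0, 0, 0, 0, 0, 0, 0, 0], hand=0.1, grip_force=25)

```text
time: 20.23
ee_pos: [0.571, -0.3075, 0.0775]
eef_rot: [0.538, -0.459, 0.459, -0.538]
ft_force: [0.4, -0.8, -0.2]
width: 0.0241
```

Request:
arm_command(deltas=[0, -0.01, 0, 0, 0, 0, 0, -0.03, 0, 0, 0, 0, 0, -0.06, 0, 0, 0, 0, 0, -0.095, 0, 0, 0, 0, -0.015, -0.12, 0.002, 0, 0, 0, -0.045, -0.138, 0.007, 0, 0, 0, -0.085, -0.138, 0.013, 0, 0, 0, -0.125, -0.138, 0.02, 0, 0, 0])

```text
time: 21.22
ee_pos: [0.5712, -0.1794, 0.2173]
eef_rot: [-0.538, 0.459, -0.46, 0.538]
ft_force: [1.0, 0.4, -2.6]
width: 0.0243
```

Request:
arm_command(deltas=[-0.04, 0, 0.007, 0, 0, 0, -0.08, 0, 0.013, 0, 0, 0, -0.12, 0, 0.019, 0, 0, 0, -0.16, 0, 0.025, 0, 0, 0, -0.2, 0, 0.032, 0, 0, 0, -0.24, 0, 0.039, 0, 0, 0, -0.28, 0, 0.046, 0, 0, 0, -0.315, 0, 0.052, 0, 0, 0])

```text
time: 22.22
ee_pos: [0.5729, 0.1404, 0.217]
eef_rot: [-0.538, 0.459, -0.459, 0.538]
ft_force: [0.2, 0.0, -1.9]
width: 0.0244
```

Request:
arm_command(deltas=[-0.02, 0, 0.003, 0, 0, 0, -0.033, 0.01, 0.005, 0, 0, 0, -0.0375, 0.03, 0.005, 0, 0, 0, -0.0375, 0.045, 0.005, 0, 0, 0, -0.0375, 0.05, 0.005, 0, 0, 0, -0.0375, 0.05, 0.005, 0, 0, 0])

```text
time: 22.98
ee_pos: [0.5721, 0.1756, 0.165]
eef_rot: [0.538, -0.459, 0.459, -0.537]
ft_force: [0.8, 0.0, -2.6]
width: 0.0241
```

```bash
python3 - <<'E'
from cups import *
p,T,s=shot();print(s['ee_pos'],s['width'],s['ft_force'])
pts=[(*v,.046,C[k][0],(0,255,0)) for k,v in CU.items()]
draw(p,pts,(0,420,0,560),1.4,'w8',T)
q=r.camera('scene');x,y,z=s['ee_pos']
draw(q,pts+[(x,y,z-.0755,.045,(255,255,0))],(130,330,180,440),3,'s8')
print(go([.572,.176,.0995]).round(4))
E
```

```text
[0.57211065 0.17557327 0.16502931] 0.024101925193479423 [ 0.83043085  0.02931646 -2.5904287 ]
[-0.      0.0664 -0.0006]
```

View pics/w8.png

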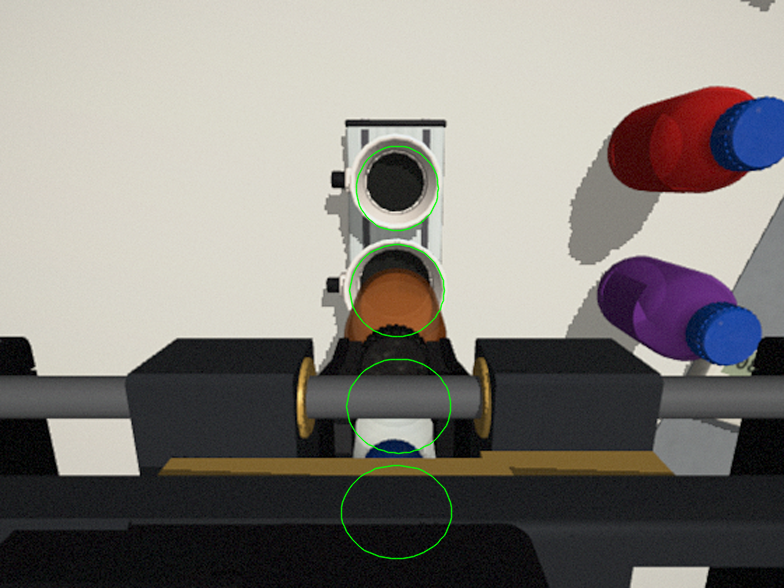

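View pics/s8.png

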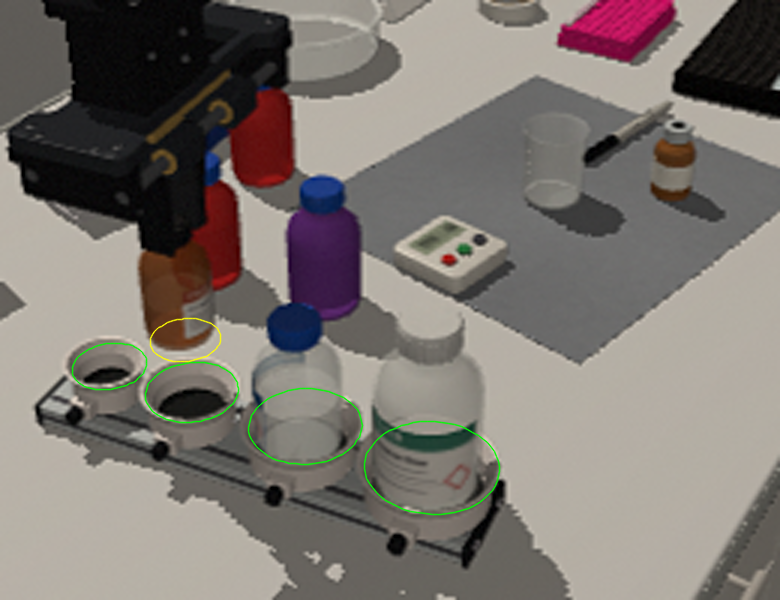

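Request:
arm_command(deltas=[-0.001, 0.01, 0.001, 0, 0, 0, -0.001, 0.025, 0.001, 0, 0, 0, -0.001, 0.04, 0.001, 0, 0, 0, -0.001, 0.05, 0.001, 0, 0, 0, -0.001, 0.057, 0.001, 0, 0, 0, -0.001, 0.061, 0.001, 0, 0, 0, -0.001, 0.064, 0.001, 0, 0, 0, -0.001, 0.065, 0.001, 0, 0, 0])

```text
time: 24.08
ee_pos: [0.5731, 0.1775, 0.1005]
eef_rot: [-0.538, 0.459, -0.459, 0.538]
ft_force: [0.4, 0.3, -2.8]
width: 0.0246
```

Request:
arm_command(deltas=[0, 0.001, 0, 0, 0, 0, 0, 0.002, 0, 0, 0, 0])

```text
time: 24.32
ee_pos: [0.5737, 0.1775, 0.0994]
eef_rot: [-0.537, 0.459, -0.46, 0.538]
ft_force: [-1.1, -1.5, 7.5]
width: 0.0244
```

Request:
arm_command(deltas=[0, -0.001, 0, 0, 0, 0, 0, -0.001, 0, 0, 0, 0, 0, -0.001, 0, 0, 0, 0], hand=0.65)

```text
time: 24.7
ee_pos: [0.5729, 0.1776, 0.0995]
eef_rot: [-0.538, 0.459, -0.459, 0.538]
ft_force: [-0.3, -0.4, -0.1]
width: 0.0467
```

Request:
arm_command(deltas=[0, -0.02, 0, 0, 0, 0, 0, -0.06, 0, 0, 0, 0, 0.01, -0.11, 0, 0, 0, 0, 0.05, -0.135, -0.01, 0, 0, 0, 0.095, -0.135, -0.03, 0, 0, 0, 0.14, -0.135, -0.05, 0, 0, 0, 0.185, -0.135, -0.072, 0, 0, 0, 0.23, -0.135, -0.095, 0, 0, 0])

```text
time: 25.7
ee_pos: [0.5148, -0.0658, 0.2361]
eef_rot: [-0.538, 0.458, -0.46, 0.538]
ft_force: [1.1, -0.3, 0.7]
width: 0.0566
```

Request:
arm_command(deltas=[0.045, 0, -0.025, 0, 0, 0, 0.09, 0, -0.05, 0, 0, 0, 0.135, 0, -0.075, 0, 0, 0, 0.17, 0, -0.097, 0, 0, 0, 0.195, 0, -0.112, 0, 0, 0, 0.2095, 0, -0.119, 0, 0, 0, 0.2095, 0, -0.119, 0, 0, 0])

```text
time: 26.58
ee_pos: [0.4307, -0.2904, 0.2351]
eef_rot: [-0.537, 0.459, -0.46, 0.538]
ft_force: [0.8, 0.3, 0.3]
width: 0.0567
```

```bash
python3 look.py s w9
```

```text
[ 0.43070793 -0.29041238  0.23508289] 26.575 0.056665259746743156
[ 0.0006  0.1779 -0.0009]
```

View pics/w9.png

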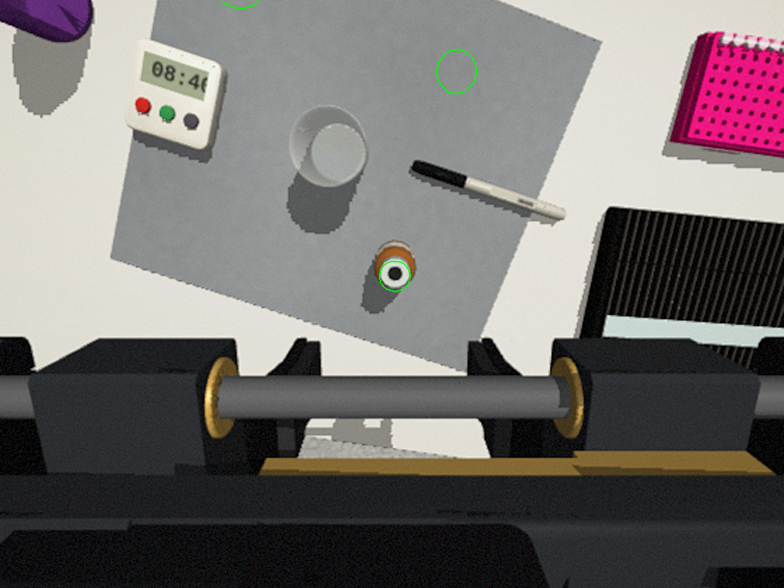

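Request:
arm_command(deltas=[0, 0.03, -0.0005, 0, 0, 0, 0, 0.07, -0.0005, 0, 0, 0, 0, 0.11, -0.0005, 0, 0, 0, 0, 0.142, -0.0005, 0, 0, 0, 0, 0.163, -0.0005, 0, 0, 0, 0, 0.174, -0.0005, 0, 0, 0, 0, 0.178, -0.0005, 0, 0, 0, 0, 0.178, -0.0005, 0, 0, 0])

```text
time: 27.62
ee_pos: [0.4306, -0.2901, 0.057]
eef_rot: [-0.538, 0.459, -0.459, 0.538]
ft_force: [-0.3, -0.2, -0.2]
width: 0.0564
```

Request:
arm_command(deltas=[0, 0, 0, 0, 0, 0, 0, 0, 0, 0, 0, 0, 0, 0, 0, 0, 0, 0, 0, 0, 0, 0, 0, 0, 0, 0, 0, 0, 0, 0, 0, 0, 0, 0, 0, 0], hand=0.1, grip_force=20)

```text
time: 28.38
ee_pos: [0.4301, -0.2903, 0.0565]
eef_rot: [0.538, -0.459, 0.459, -0.538]
ft_force: [-0.3, -0.7, 1.5]
width: 0.0227
```

Request:
arm_command(deltas=[0, -0.01, 0, 0, 0, 0, 0, -0.035, 0, 0, 0, 0, 0, -0.07, 0, 0, 0, 0, 0, -0.11, 0, 0, 0, 0, -0.015, -0.145, 0.008, 0, 0, 0, -0.045, -0.16, 0.028, 0, 0, 0, -0.08, -0.16, 0.05, 0, 0, 0, -0.115, -0.16, 0.073, 0, 0, 0])

```text
time: 29.38
ee_pos: [0.4845, -0.164, 0.2174]
eef_rot: [-0.538, 0.459, -0.46, 0.538]
ft_force: [0.9, -0.3, 0.4]
width: 0.0229
```

Request:
arm_command(deltas=[-0.035, 0, 0.023, 0, 0, 0, -0.07, 0, 0.046, 0, 0, 0, -0.105, 0, 0.069, 0, 0, 0, -0.14, 0, 0.092, 0, 0, 0, -0.175, 0, 0.115, 0, 0, 0, -0.21, 0, 0.138, 0, 0, 0, -0.245, 0, 0.16, 0, 0, 0, -0.28, 0, 0.18, 0, 0, 0])

```text
time: 30.38
ee_pos: [0.6183, 0.1407, 0.2169]
eef_rot: [0.538, -0.459, 0.459, -0.538]
ft_force: [-0.6, -0.4, -1.6]
width: 0.0226
```

Request:
arm_command(deltas=[-0.025, 0, 0.015, 0, 0, 0, -0.039, 0.01, 0.0255, 0, 0, 0, -0.0435, 0.035, 0.0258, 0, 0, 0, -0.0435, 0.06, 0.0258, 0, 0, 0, -0.0435, 0.075, 0.0258, 0, 0, 0, -0.0435, 0.075, 0.0258, 0, 0, 0])

```text
time: 31.12
ee_pos: [0.6361, 0.1857, 0.1403]
eef_rot: [0.538, -0.46, 0.459, -0.537]
ft_force: [0.6, -0.1, -0.7]
width: 0.0232
```

```bash
python3 - <<'E'
from cups import *
p,T,s=shot();print(s['ee_pos'],s['width'],s['ft_force'])
pts=[(*v,.046,C[k][0],(0,255,0)) for k,v in CU.items()]
draw(p,pts,(0,420,0,560),1.4,'w10',T)
q=r.camera('scene');x,y,z=s['ee_pos']
draw(q,pts+[(x,y,z-.0545,.034,(255,255,0))],(130,330,180,440),3,'s10')
print(go([.6365,.1865,.0785]).round(4))
E
```

```text
[0.63613805 0.18567236 0.14033941] 0.023173428898539416 [ 0.58064361 -0.11057763 -0.67916641]
[-0.0002  0.0638 -0.0006]
```

View pics/w10.png

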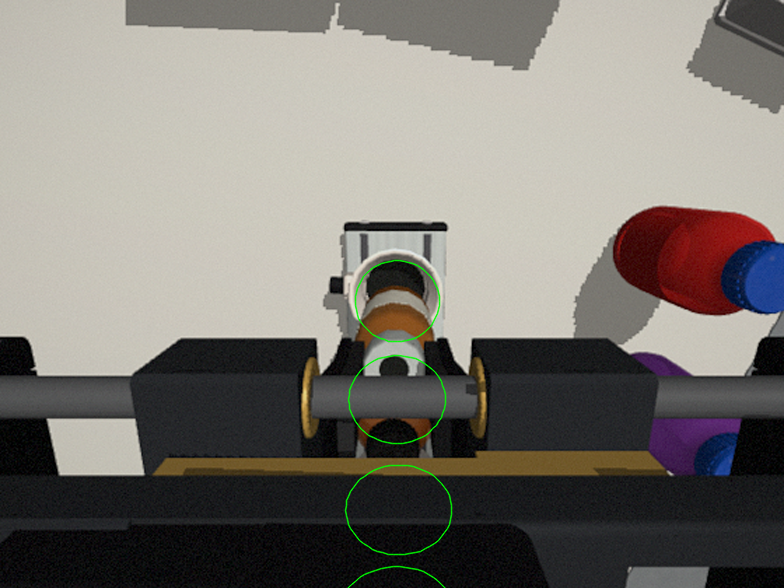

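View pics/s10.png

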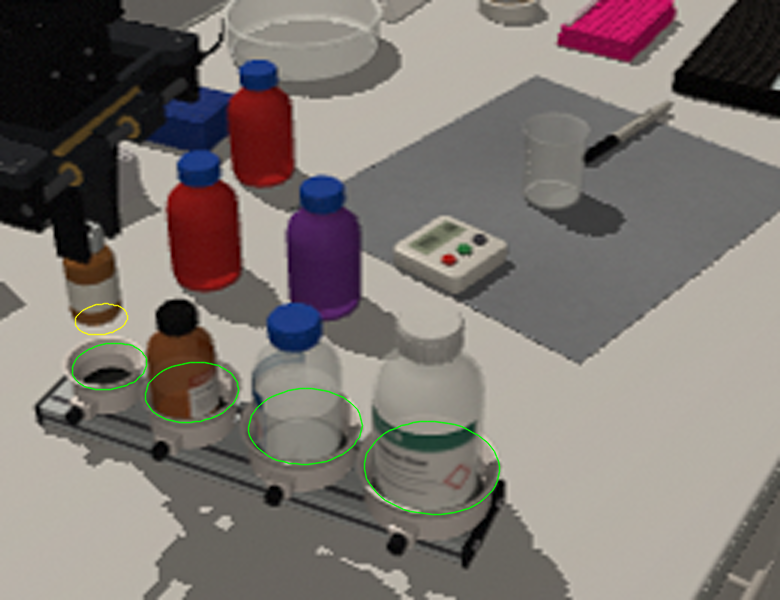

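Request:
arm_command(deltas=[-0.001, 0.01, 0.0005, 0, 0, 0, -0.001, 0.025, 0.0005, 0, 0, 0, -0.001, 0.038, 0.0005, 0, 0, 0, -0.001, 0.048, 0.0005, 0, 0, 0, -0.001, 0.055, 0.0005, 0, 0, 0, -0.001, 0.059, 0.0005, 0, 0, 0, -0.001, 0.061, 0.0005, 0, 0, 0, -0.001, 0.062, 0.0005, 0, 0, 0])

```text
time: 32.22
ee_pos: [0.6371, 0.1877, 0.0797]
eef_rot: [-0.538, 0.459, -0.459, 0.538]
ft_force: [-0.4, -0.2, -0.3]
width: 0.0227
```

Request:
arm_command(deltas=[0, 0.001, 0, 0, 0, 0, 0, 0.0015, 0, 0, 0, 0])

```text
time: 32.48
ee_pos: [0.6374, 0.1877, 0.0786]
eef_rot: [-0.538, 0.459, -0.459, 0.538]
ft_force: [-0.2, -0.9, 5.1]
width: 0.0227
```

Floor contact. Release, then rise and swing away towards the mat side for a clear check.

Request:
arm_command(deltas=[0, -0.001, 0, 0, 0, 0, 0, -0.001, 0, 0, 0, 0, 0, -0.001, 0, 0, 0, 0], hand=0.6)

```text
time: 32.85
ee_pos: [0.6369, 0.1877, 0.0789]
eef_rot: [0.538, -0.459, 0.459, -0.538]
ft_force: [-0.2, -0.4, -0.6]
width: 0.0448
```

Request:
arm_command(deltas=[0, -0.02, 0, 0, 0, 0, 0, -0.06, 0, 0, 0, 0, 0.0, -0.11, 0, 0, 0, 0, 0.03, -0.15, -0.01, 0, 0, 0, 0.08, -0.17, -0.02, 0, 0, 0, 0.13, -0.18, -0.04, 0, 0, 0, 0.18, -0.18, -0.06, 0, 0, 0, 0.23, -0.18, -0.08, 0, 0, 0])

```text
time: 33.85
ee_pos: [0.5936, -0.0534, 0.2609]
eef_rot: [-0.538, 0.458, -0.46, 0.538]
ft_force: [-0.4, -0.4, -0.2]
width: 0.0518
```

Request:
arm_command(deltas=[0.05, 0, -0.02, 0, 0, 0, 0.1, 0, -0.04, 0, 0, 0, 0.15, 0, -0.06, 0, 0, 0, 0.2, 0, -0.08, 0, 0, 0, 0.25, 0, -0.1, 0, 0, 0, 0.29, 0, -0.11, 0, 0, 0, 0.31, 0, -0.11, 0, 0, 0, 0.31, 0, -0.11, 0, 0, 0])

```text
time: 34.85
ee_pos: [0.5337, -0.3766, 0.2598]
eef_rot: [-0.537, 0.459, -0.46, 0.537]
ft_force: [0.4, 0.0, -0.7]
width: 0.0522
```

```bash
python3 - <<'E'
from cups import *
CU={k:[v[0]+.0005,v[1]+.001] for k,v in CU.items()}
s=r.read_state();print(s['ee_pos'],s['time'],s['ft_force'])
pts=[(*v,.022+Z[k][1],Z[k][2],(0,255,0)) for k,v in CU.items()]
q=r.camera('scene');draw(q,pts,(130,330,180,440),3,'s11')
q=r.camera('top');draw(q,pts,(130,300,180,420),3.3,'t11')
E
```

```text
[ 0.53374679 -0.37658937  0.25979181] 34.85 [ 0.42056508  0.03759496 -0.66562126]
```

View pics/s11.png

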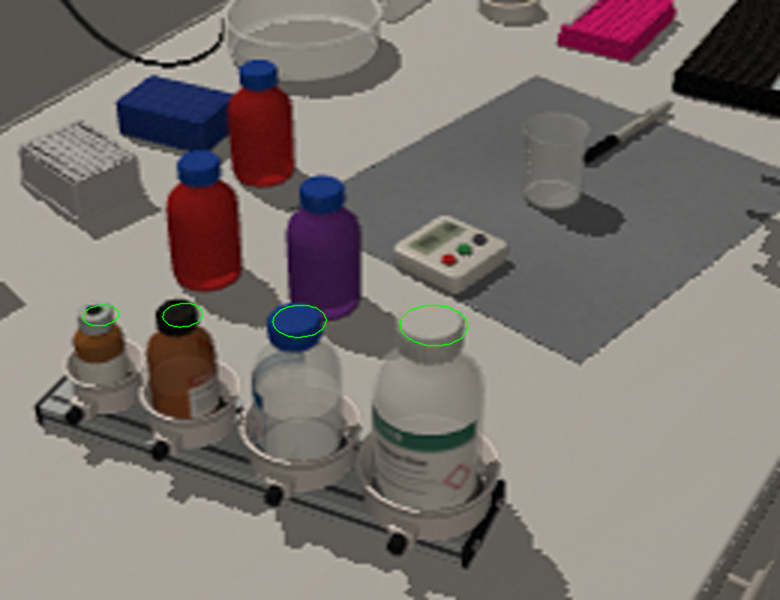

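View pics/t11.png

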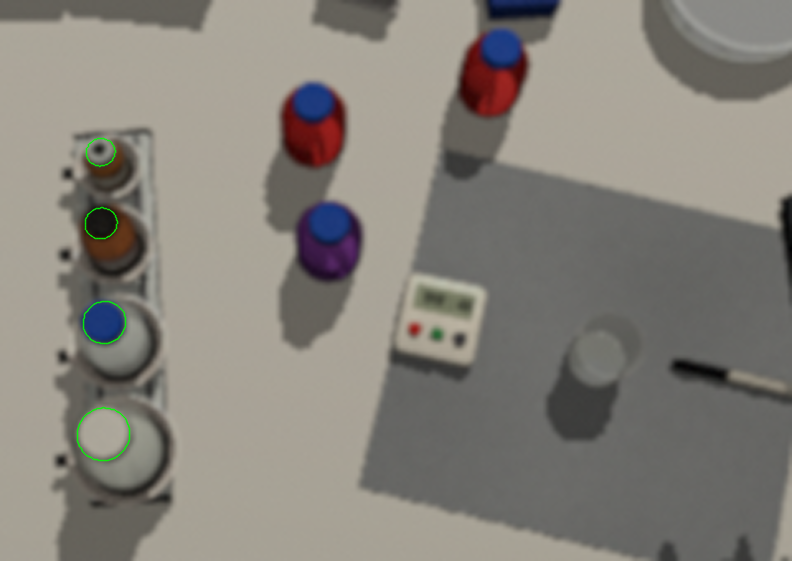

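```bash
python3 -c "
from h import *
print(r.close_job())"
```

```text
the job is handed in; nothing more can be done
None
```

All four bottles are in their own holders on the rail: XL, L, M and S, from the widest to the narrowest. Each was picked up by its cap, lowered until the wrist force showed it touching the holder floor, and then released. I handed the job in after about 35 s on the robot's clock; handing in gives no verdict.

- **Fit:** In the last top and scene pictures, every cap lay within 2–3 mm of where a bottle standing upright and fully down would have it. The height at which each bottle touched bottom also matched the holder floor to about 1 mm.
- **Beaker and timer:** Both are at the same pixel positions in the top view as at the start. The purple and red bottles were not touched.
- **Disagreements:** The wrist camera put the cups about 1–2 mm from my first top-camera estimate, so I shifted the placements by that much. The scene camera was also off by about 2 mm, which is within its calibration. No check failed.

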